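Dial open the violin maker's lockbox and slide back its lid

ROBOT

A 6-joint arm with a two-finger parallel gripper is mounted at the origin on the work surface. World frame = base frame: x ahead of the robot, y to its left, z up, the work surface at z = 0. Lengths are in mm, angles in rad, forces in N, time in s.
With the tool pointing down it reaches from about 350 to 975 mm from the base axis. Payload 7.1 kg.
Tool frame: the origin (TCP) lies between the finger pads; the fingertips stand 8 mm ahead of it and the grasp point (between the pads) lies 11 mm behind it; x points along the fingers, y is the direction in which the jaws open and shut, and the axes are right-handed (so a half turn about x gives the same grasp; the last joint's range is limited). The gripper opens to 88 mm and grips with 3 to 60 N. Pads are 20 mm wide; open, the fingers measure 115 mm over their backs; the gripper's body (75 mm by 178 mm) begins 61 mm behind the grasp point.
Start: joints at [1.283, 0.423, 1.63, -0, 1.089, -0.019], TCP at [165.953, 602.548, 230.675] pointing down, gripper open.
Joint ranges: [-3, 3], [-0.9, 2.11], [0.09, 2.58], [-1.31, 4.45], [0.11, 2.69], [-2.54, 2.54]. Speed limits (rad/s): [2.39, 2.39, 3.01, 3.14, 3.14, 3.14].

INTERFACE

Orientations are given as a rotation vector (axis times angle).
In Python, from workcell import ctrl gives the robot as it stands.
- The arm moves only by the tool apply_moves, never from a script. Its argument "increments" is a list of rows, each an object with "gripper": the opening in per cent of the stroke, from 0 (shut) to 100 (fully open); "delta_pos": the shift along the tool's x, y, z in cm, a list of three; "dr": the turn, a rotation vector about the tool's x, y, z in rad, a list of three. In form: [{"gripper": gripper, "delta_pos": [dx, dy, dz], "dr": [ax, ay, az]}, ...]. A call has exactly 5 rows; each row shifts and turns the commanded pose from where the row before left it, along the tool's axes as they then stand; what a row does not reach is not made up. A row lasts 1/12 s, in which the tool goes at most 41.7 mm and 7.16 degrees, less where a joint would pass 70% of its speed; a pose out of reach is approached as far as the arm can. A call with a gripper value outside its range is refused whole. The fingers move at their own pace and stop on an object; the grip force is fixed at half the most. Time passes only in rows, so rows that do not move let the fingers close, or fill a call up. It gives the time, the measured TCP pose, the force and the opening at its end, in the units of the state.
- ctrl.get_obs(): the state, without advancing time (a new reading comes with each control period).
- ctrl.get_image(name): name is "side" or "top" or "wrist"; returns a dict with "img" (420x560x3 uint8, red, green, blue), "range_z" (420x560 float32, mm along the optical axis (not along the pixel's ray), 0 where there is no reading), "mtx" (3x3 intrinsics, pixels), "rvec" (rotation vector, rad) and "tvec" (3), from world to camera coordinates, as OpenCV has them. Camera axes: x right, y down, z forward; pixel columns grow to the right and rows downward; lengths in mm; the calibration is good to about 2 mm. A picture is of the moment at which its call begins.
- ctrl.close_job(): hands the job in, once; it reports no verdict.
The state is a dict: "t": time; "qpos": joint angles; "qvel": joint speeds; "joint_torque": joint torques, N m; "ee_pos": TCP position; "orientation": TCP orientation; "ft_force": force on the tool from outside, world axes, zero at the start; "moment": the same for the moment, N m; "width": finger opening in mm.
Only numpy, scipy, OpenCV 4.12 (cv2) and the standard library are available. Lean on these libraries where they do the work, as an engineer would, in place of code of your own. Each camera call takes 0.05 s, during which the arm holds its last target. There are 200 camera calls.

TASK

Open the lockbox without forcing it. By its finger knob, turn the dial clockwise until the knob reaches four o'clock for the second time, then turn back anticlockwise until it reaches eleven o'clock for the second time, then slowly clockwise again until you feel the lock drop in and the dial stops (the third number is not known). Then slide the wooden lid away to its end, let go, and leave the other things on the bench where they stand.

Things in the scene. Friction and masses are not known exactly. Their poses are not given: they have to be found in the camera images.
- case: the lockbox: grey steel case 200 mm (its x) by 320 mm (its y), 85 mm tall, fixed to the bench. Origin: centre of its underside, z up. Its x axis points away from the robot, which is also the way the lid slides open. The half at +y is the lock deck with the dial (deck top 85 mm above the bench); the half at -y is the compartment under the wooden lid.
- twelve_mark (a point): the outer part of the twelve o'clock mark, 58 mm from the dial's axis on the case's +x side: the widest and longest of twelve white hour marks set round the dial on the deck like a clock seen from above (three on -y, six on -x, nine on +y). The finger knob's place among them is the number: stop on four and eleven within 5 degrees. After an overrun start anew, with one more turn to four.
- dial_center (a point): point on the dial's axis (case x = 0, y = 90 mm), on its top face, 98 mm above the bench. Level black disc, 92 mm across. Turning takes 2 to 6 N at the finger knob, with a small bump once a turn. On the last clockwise turn, 80 to 260 degrees after eleven (new each time), it stops, a little springy: 10 N at the knob winds it 4 degrees further. No stop in 280 degrees: start anew.
- finger_knob_mid (a point): the middle (half-way up) of the finger knob: an upright steel post, 18 mm across, 36 mm tall, its foot on the dial's top face, 34 mm from the dial's axis. It spins freely on the dial, so it can be held and carried round in circles without turning the hand.
- dial (a joint): dial angle in rad: 0 with the finger knob at twelve o'clock, growing anticlockwise seen from above (h o'clock is -h x 0.5236, plus whole turns, which are counted). It starts between -1.5 and 1.5.
- bolt: brass bolt, 14 mm wide, 8 mm high, that reaches from the lock over the lid's edge between two steel keepers and locks the lid. Its origin starts at the case's origin. When the lock drops in, it springs 10 mm away from the lid towards the dial (case +y). Do not handle or force it: 25 N on it is too much, which is 22 N at the finger knob once the dial has stopped.
- lid_knob_mid (a point): the middle of the lid's knob: an upright wooden knob, 30 mm tall, stem 17 mm across with a 22 mm cap on its top 4 mm; this point is 15 mm above the lid, 99 mm above the bench. It starts at x = -55 mm, y = -80 mm in the case's frame.
- lid (a joint): how far the lid has slid along the case's +x, m: 0 shut, 0.12 fully open against its stop. It needs about 3 N and stays where it is left; while locked it moves no more than about 3 mm.
- jar: amber glass jar with a metal lid, 64 mm across, 75 mm tall, standing beside the box. Leave it alone. Origin at the centre of its underside.
- glue: white plastic glue bottle, 52 mm across, 130 mm tall, standing. Leave it alone. Origin at the centre of its underside.
- block_a: wooden block 70 x 45 x 35 mm lying beside the box. Leave it alone. Origin at the centre of its underside.
- block_b: wooden block 60 x 40 x 30 mm lying on the bench. Leave it alone. Origin at the centre of its underside.
- scroll_clamp: small screw clamp standing on its round 44 mm foot, 95 mm tall. Leave it alone. Origin at the centre of its underside.
- mug: white mug, 80 mm across, 90 mm tall. Leave it alone. Origin at the centre of its underside.
- screwdriver: screwdriver lying on the bench. Leave it alone. Origin at the centre of its underside.

How it is judged (in metres and radians):
On the way, in this order (a step that is already met when the one before it is completed fails the run):
1. the lid slides at least 15 mm: the lock has been dialed open (value of joint lid above 0.015 m), for 0.05 s.
2. the lid is slid open (value of joint lid above 0.112 m), for 0.2 s.
At the end, for the whole second after the job is handed in: The lid is slid at least 112 mm of its 120 mm and rests there; the fingers are off the lockbox; nothing on the bench has been disturbed (value of joint lid above 0.112 m and velocity of joint lid between -0.01 and 0.01 m/s and contact force between the fingers and case below 0.1 N); the robot touches nothing.
It fails at once if the lock is forced: more than 25 N on its bolt, from the dial turned hard against its stop or from the lid pulled while locked (contact force between bolt and anything else above 25 N).
It fails at once if another thing on the bench is shifted by more than 20 mm (distance of any of jar, glue, block_a, block_b, scroll_clamp, mug, screwdriver from where it was at the start of the episode above 0.02 m).
It also fails if it takes over 70 s, if anything falls off the work surface, if the arm or the gripper's body presses on something with over 40 N, if the wrist force passes 120 N, or if a joint passes its speed limit or range.

## Working session

There is one attempt and no reset: what is moved stays moved. The work goes in short steps, Python scripts to look and compute and a tool call to move; the robot and the scene stay as the last step left them, time stands still between calls to the robot, and variables do not carry over. Pictures are saved under pics/ and viewed, about 8 in all and at most 12, crops included, and the job is handed in when it is done.

Besides the shell and the picture viewer there is one more tool, called after "Call:" as a command line: name --argument value ..., lists and objects as JSON in quotes. apply_moves: Moves the arm, as the interface text tells. Its arguments: {"type":"object","properties":{"increments":{"type":"array","items":{"type":"object","properties":{"gripper":{"type":"number"},"delta_pos":{"type":"array","items":{"type":"number"}},"dr":{"type":"array","items":{"type":"number"}}}}}},"required":["increments"]}

```bash
mkdir -p pics
cat > h.py <<'E'
import numpy as np, cv2
from workcell import ctrl
def grab(n,f=None):
    d=ctrl.get_image(n); np.savez(f'pics/{n}.npz',**d)
    if f: cv2.imwrite(f'pics/{f}.png',d['img'][:,:,::-1])
    return d
def world(d,u,v,z=None):
    R=cv2.Rodrigues(np.array(d['rvec'],float))[0];t=np.array(d['tvec'],float).ravel()
    r=np.linalg.inv(d['mtx'])@[u,v,1]
    if z is None: return R.T@(r*d['range_z'][int(v),int(u)]-t)
    c=-R.T@t; w=R.T@r
    return c+w*(z-c[2])/w[2]
E
python3 - <<'E'
from h import *
a=grab('top');b=grab('side')
cv2.imwrite('pics/t1.png',a['img'][:,:,::-1]);cv2.imwrite('pics/s1.png',b['img'][:,:,::-1])
o=ctrl.get_obs();print({k:np.round(v,3) for k,v in o.items()})
print(cv2.Rodrigues(np.array(o['orientation'],float))[0].round(3))
E
```

```text
{'t': np.float64(0.1), 'qpos': array([ 1.283,  0.424,  1.631, -0.   ,  1.089, -0.019]), 'qvel': array([-0.003, -0.001, -0.001, -0.002,  0.   ,  0.001]), 'joint_torque': array([-1.0000e-03, -5.4561e+01, -2.7432e+01,  6.4000e-02,  1.9000e-02,
       -0.0000e+00]), 'ee_pos': array([165.808, 602.112, 229.995]), 'orientation': array([ 0.21 ,  1.561, -0.212]), 'ft_force': array([-0.894,  0.3  ,  0.048]), 'moment': array([0.067, 0.025, 0.011]), 'width': np.float64(87.659)}
[[-0.     0.266  0.964]
 [-0.001  0.964 -0.266]
 [-1.    -0.001 -0.   ]]
```

View pics/t1.png

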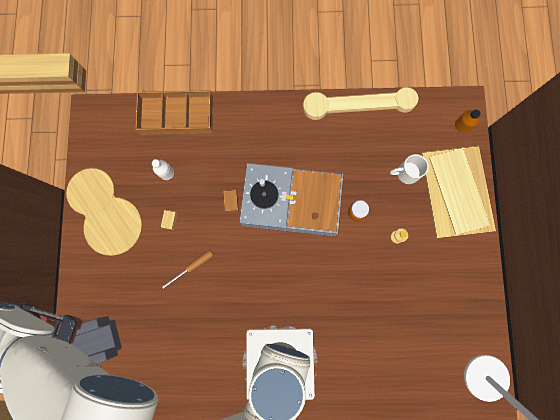

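View pics/s1.png

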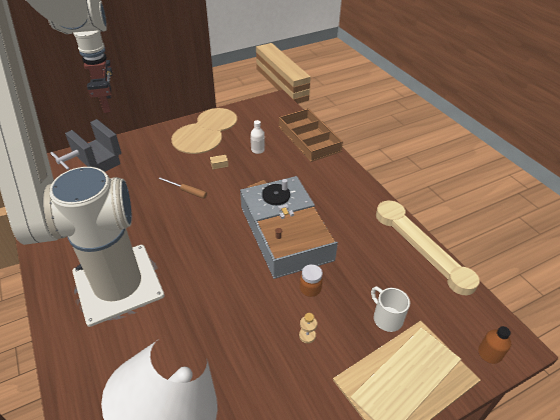

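The top view shows the box at about (292,200), with the dial at (264,194), its knob near (262,182), and the lid knob near (315,215). The jar is at (360,210). The side view agrees with this. I'll enlarge the crop next.

Run:
```python
from h import *
d=dict(np.load('pics/top.npz'))
c=d['img'][155:245,220:350,::-1]; cv2.imwrite('pics/t2.png',cv2.resize(c,None,fx=6,fy=6,interpolation=cv2.INTER_CUBIC))
for n,u,v,z in [('dial',264,194,98),('knob',262,182,134),('lidk',315,215,114),('c1',247,164,85),('c2',240,226,85),('c3',337,235,85),('c4',342,173,85)]: print(n,world(d,u,v,z).round(1),world(d,u,v).round(1))
```

```text
dial [544.3  42.1  98. ] [542.2  41.6 108. ]
knob [575.7  46.1 134. ] [575.2  46.  136. ]
lidk [ 470. -120.  114.] [ 469.6 -119.8  116.7]
c1 [649.5  98.3  85. ] [650.1  98.5  83.1]
c2 [442.8 121.4  85. ] [ 4.540e+02  1.311e+02 -1.000e-01]
c3 [ 408.3 -190.7   85. ] [ 417.1 -200.5    1.4]
c4 [ 612.8 -214.6   85. ] [ 6.346e+02 -2.261e+02  1.000e-01]
```

View pics/t2.png

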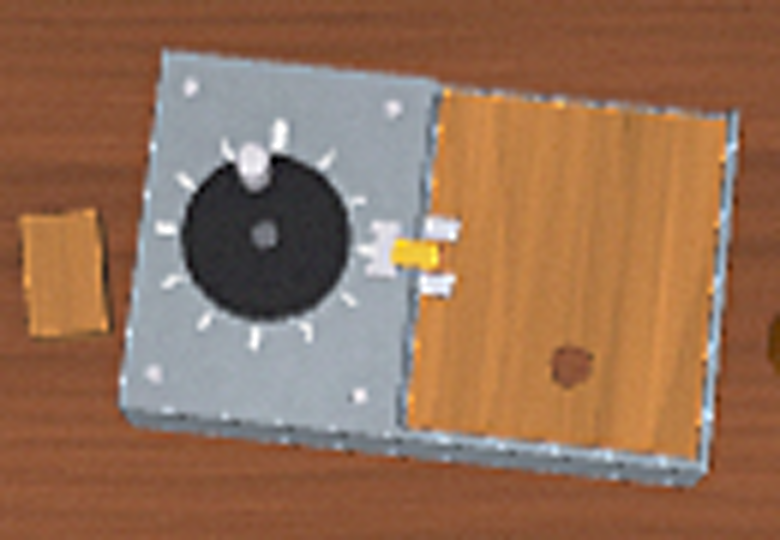

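The crop (6x, offset 220,155) gives these positions:
- dial hub at (264,235)
- knob top at (252,158)
- twelve mark at (280,133)
- bolt at (415,252)
- lid knob at (570,365)
- deck corners at (165,50), (735,112), (705,460) and (125,408)

The case yaw is about -6.4°. I'll move above the dial, with the jaws along the case x axis.

Call:
apply_moves --increments '[{"gripper":100,"delta_pos":[-0.5,-2.2,2.57],"dr":[0,0,0]},{"gripper":100,"delta_pos":[-0.5,-2.2,2.57],"dr":[0,0,0]},{"gripper":100,"delta_pos":[-0.5,-2.2,2.57],"dr":[0,0,0]},{"gripper":100,"delta_pos":[-0.5,-2.2,2.57],"dr":[0,0,0]},{"gripper":100,"delta_pos":[-0.5,-2.2,2.57],"dr":[0,0,0]}]'

```text
t: 0.52
ee_pos: [261.0, 460.8, 255.5]
orientation: [0.21, 1.561, -0.211]
ft_force: [0.5, 0.8, 0.8]
width: 87.6
```

Call:
apply_moves --increments '[{"gripper":100,"delta_pos":[-0.5,-2.2,2.57],"dr":[0,0,0]},{"gripper":100,"delta_pos":[-0.5,-2.2,2.57],"dr":[0,0,0]},{"gripper":100,"delta_pos":[-0.5,-2.2,2.57],"dr":[0,0,0]},{"gripper":100,"delta_pos":[-0.5,-2.2,2.57],"dr":[0,0,0]},{"gripper":100,"delta_pos":[-0.5,-2.2,2.57],"dr":[0,0,0]}]'

```text
t: 0.93
ee_pos: [355.7, 320.6, 280.7]
orientation: [0.211, 1.561, -0.211]
ft_force: [0.3, 0.7, -0.7]
width: 87.7
```

Call:
apply_moves --increments '[{"gripper":100,"delta_pos":[-0.5,-2.2,2.57],"dr":[0,0,0]},{"gripper":100,"delta_pos":[-0.5,-2.2,2.57],"dr":[0,0,0]},{"gripper":100,"delta_pos":[-0.5,-2.2,2.57],"dr":[0,0,0]},{"gripper":100,"delta_pos":[-0.5,-2.2,2.57],"dr":[0,0,0]},{"gripper":100,"delta_pos":[-0.5,-2.2,2.57],"dr":[0,0,0]}]'

```text
t: 1.35
ee_pos: [450.4, 180.4, 305.8]
orientation: [0.211, 1.561, -0.211]
ft_force: [-0.0, 0.5, 0.8]
width: 88.2
```

Call:
apply_moves --increments '[{"gripper":100,"delta_pos":[-0.5,-2.2,2.57],"dr":[0,0,0]},{"gripper":100,"delta_pos":[-0.5,-2.2,2.57],"dr":[0,0,0]},{"gripper":100,"delta_pos":[-0.5,-2.2,2.57],"dr":[0,0,0]},{"gripper":100,"delta_pos":[-0.5,-2.2,2.57],"dr":[0,0,0]},{"gripper":100,"delta_pos":[-0.5,-2.2,2.57],"dr":[0,0,0]}]'

```text
t: 1.77
ee_pos: [545.1, 40.2, 330.6]
orientation: [0.211, 1.561, -0.211]
ft_force: [1.1, 0.8, -1.4]
width: 87.9
```

Call:
apply_moves --increments '[{"gripper":100,"delta_pos":[0,0,0],"dr":[0.0943,0,0]},{"gripper":100,"delta_pos":[0,0,0],"dr":[0.0943,0,0]},{"gripper":100,"delta_pos":[0,0,0],"dr":[0.0943,0,0]},{"gripper":100,"delta_pos":[0,0,0],"dr":[0.0943,0,0]},{"gripper":100,"delta_pos":[0,0,0],"dr":[0.0943,0,0]}]'

```text
t: 2.18
ee_pos: [544.4, 41.6, 330.2]
orientation: [0.583, 1.492, -0.583]
ft_force: [0.2, 0.2, 0.0]
width: 88.0
```

Call:
apply_moves --increments '[{"gripper":100,"delta_pos":[0,0,0],"dr":[0.0943,0,0]},{"gripper":100,"delta_pos":[0,0,0],"dr":[0.0943,0,0]},{"gripper":100,"delta_pos":[0,0,0],"dr":[0.0943,0,0]},{"gripper":100,"delta_pos":[0,0,0],"dr":[0.0943,0,0]},{"gripper":100,"delta_pos":[0,0,0],"dr":[0.0943,0,0]}]'

```text
t: 2.6
ee_pos: [544.4, 41.8, 330.3]
orientation: [0.944, 1.357, -0.945]
ft_force: [-0.8, 0.2, -0.2]
width: 88.0
```

Call:
apply_moves --increments '[{"gripper":100,"delta_pos":[0,0,0],"dr":[0.0943,0,0]},{"gripper":100,"delta_pos":[0,0,0],"dr":[0.0943,0,0]},{"gripper":100,"delta_pos":[0,0,0],"dr":[0.0943,0,0]},{"gripper":100,"delta_pos":[0,0,0],"dr":[0.0943,0,0]},{"gripper":100,"delta_pos":[0,0,0],"dr":[0.0943,0,0]}]'

```text
t: 3.02
ee_pos: [544.4, 41.8, 330.3]
orientation: [1.294, 1.152, -1.296]
ft_force: [-0.5, -0.4, -0.4]
width: 87.7
```

Run:
```python
from h import *
d=grab('wrist'); cv2.imwrite('pics/w1.png',cv2.resize(d['img'][:,:,::-1],(800,600)))
o=ctrl.get_obs();print({k:np.round(v,3) for k,v in o.items()})
print(cv2.Rodrigues(np.array(o['orientation'],float))[0].round(3))
```

```text
{'t': np.float64(3.067), 'qpos': array([0.055, 0.203, 1.702, 0.   , 1.238, 0.178]), 'qvel': array([-0.001, -0.   , -0.003,  0.001,  0.   , -0.23 ]), 'joint_torque': array([ 2.2000e-02, -4.3476e+01, -3.0127e+01,  6.0000e-02,  2.8000e-02,
       -4.7300e-01]), 'ee_pos': array([544.368,  41.843, 330.296]), 'orientation': array([ 1.299,  1.149, -1.3  ]), 'ft_force': array([0.503, 0.501, 0.017]), 'moment': array([-0.081,  0.102,  0.019]), 'width': np.float64(87.978)}
[[-0.001  0.992 -0.122]
 [-0.    -0.122 -0.992]
 [-1.    -0.001  0.   ]]
```

View pics/w1.png

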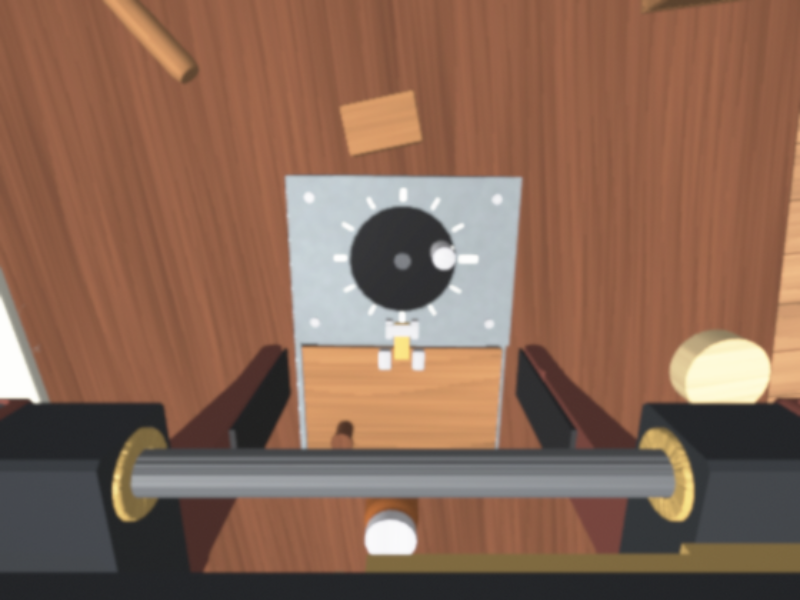

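The wrist view (800x600) shows:
- hub at (402,261)
- knob top at (444,258)
- marks: twelve at (468,259), six at (340,258), nine at (403,195), three at (402,317)
- bolt at (402,348)
- lid knob top at about (345,428)

Run:
```python
from h import *
d=dict(np.load('pics/wrist.npz'));k=560/800
W=lambda u,v,z:world(d,u*k,v*k,z)
P={n:W(*p) for n,p in dict(hub=(402,261,108),top=(444,258,134),m12=(468,259,85),m6=(340,258,85),m9=(403,195,85),m3=(402,317,85),lk=(345,428,114),cA=(287,177,85),cB=(521,177,85),cC=(507,346,85),cD=(300,346,85)).items()}
for n,p in P.items(): print(n,p.round(1))
ang=lambda v:np.degrees(np.arctan2(v[1],v[0])).round(2)
print(ang(P['m12']-P['m6']),ang(P['cB']-P['cA']),ang(P['cC']-P['cD']),ang(P['m9']-P['m3'])-90)
R=cv2.Rodrigues(d['rvec'])[0];print('cam',(-R.T@d['tvec'].ravel()).round(1))
# range at housing / keepers
for u,v in[(402,328),(402,348),(385,360),(418,360),(444,258),(402,261)]:print(u,v,world(d,u*k,v*k).round(1))
# marks centroids by thresholding on the deck plane
im=d['img'].astype(int);z=d['range_z']
m=((im.min(2)>215)).astype(np.uint8);n,l,s,c=cv2.connectedComponentsWithStats(m)
for i in range(1,n):
    if 3<s[i,4]<200 and 120<c[i][1]<240 and 180<c[i][0]<380:
        p=world(d,*c[i],85);print(s[i,4],(c[i]/k).round(1),p.round(1))
```

```text
hub [544.7  42.7 108. ]
top [578.   46.4 134. ]
m12 [602.4  33.2  85. ]
m6 [489.8  47.3  85. ]
m9 [551.6  94.9  85. ]
m3 [538.  -13.6  85. ]
lk [ 474.7 -104.4  114. ]
cA [456.1 121.1  85. ]
cB [652.3  98.   85. ]
cC [632.2 -53.4  85. ]
cD [439.8 -30.9  85. ]
-7.16 -6.71 -6.69 -7.180000000000007
cam [554.2 116.1 484. ]
402 328 [537.2 -19.9  97.4]
402 348 [534.7 -41.   92.5]
385 360 [517.8 -50.7  93.3]
418 360 [548.1 -54.3  93.2]
444 258 [577.9  46.5 134.9]
402 261 [544.5  41.2 100.3]
54 [402.5 194.2] [551.3  95.7  85. ]
51 [308.2 196.9] [471.1 102.8  85. ]
37 [496.7 198.8] [630.8  82.5  85. ]
38 [370.2 202.6] [522.9  91.9  85. ]
35 [434.7 203. ] [577.9  85.1  85. ]
38 [347.3 226. ] [500.5  74.5  85. ]
33 [457.2 227. ] [595.2  62.5  85. ]
166 [443.4 257.7] [580.8  36.9  85. ]
55 [339.4 257.7] [489.4  47.7  85. ]
93 [467.8 258.5] [602.2  33.7  85. ]
36 [348.5 287.7] [493.3  19.6  85. ]
26 [455.  288.6] [588.6   7.6  85. ]
28 [371.2 309.6] [510.8  -3.3  85. ]
25 [431.5 309.7] [565.6  -9.8  85. ]
32 [401.4 316.4] [537.5 -13.   85. ]
34 [314.3 322.1] [457.   -9.2  85. ]
29 [488.7 323.5] [616.7 -29.3  85. ]
```

Fitted axis: (544.4, 41.1), case yaw about -7.0°, knob at dial angle about +16° with radius 34. Next I'll descend on the knob and grip it.

Call:
apply_moves --increments '[{"gripper":100,"delta_pos":[2.2,0.66,-0.17],"dr":[0,0,0]},{"gripper":100,"delta_pos":[2.2,0.66,-0.17],"dr":[0,0,0]},{"gripper":100,"delta_pos":[2.2,0.66,-0.17],"dr":[0,0,0]},{"gripper":100,"delta_pos":[2.2,0.66,-0.18],"dr":[0,0,0]},{"gripper":100,"delta_pos":[2.2,0.66,-0.18],"dr":[0,0,0]}]'

```text
t: 3.48
ee_pos: [578.4, 46.8, 219.5]
orientation: [1.29, 1.155, -1.29]
ft_force: [0.2, 0.4, 0.4]
width: 88.0
```

Call:
apply_moves --increments '[{"gripper":60,"delta_pos":[2.2,0,0],"dr":[0,0,0]},{"gripper":60,"delta_pos":[2.2,0,0],"dr":[0,0,0]},{"gripper":60,"delta_pos":[2.2,0,0],"dr":[0,0,0]},{"gripper":60,"delta_pos":[2.2,0,0],"dr":[0,0,0]},{"gripper":60,"delta_pos":[2.0,0,0],"dr":[0,0,0]}]'

```text
t: 3.9
ee_pos: [577.9, 46.7, 111.1]
orientation: [1.289, 1.156, -1.291]
ft_force: [0.3, 0.2, -0.7]
width: 58.0
```

Call:
apply_moves --increments '[{"gripper":0,"delta_pos":[0,0,0],"dr":[0,0,0]},{"gripper":0,"delta_pos":[0,0,0],"dr":[0,0,0]},{"gripper":0,"delta_pos":[0,0,0],"dr":[0,0,0]},{"gripper":0,"delta_pos":[0,0,0],"dr":[0,0,0]},{"gripper":0,"delta_pos":[0,0,0],"dr":[0,0,0]}]'

```text
t: 4.32
ee_pos: [579.3, 46.9, 114.1]
orientation: [1.293, 1.152, -1.289]
ft_force: [1.2, 0.2, 0.3]
width: 24.6
```

Run:
```python
from h import *
o=ctrl.get_obs();print({k:np.round(v,2) for k,v in o.items()})
d=grab('wrist'); cv2.imwrite('pics/w2.png',cv2.resize(d['img'][:,:,::-1],(800,600)))
```

```text
{'t': np.float64(4.32), 'qpos': array([ 0.06,  0.52,  1.8 , -0.  ,  0.82,  0.17]), 'qvel': array([-0.  ,  0.  ,  0.01,  0.  , -0.  ,  0.  ]), 'joint_torque': array([-0.00e+00, -5.32e+01, -2.10e+01,  5.00e-02,  0.00e+00, -1.00e-02]), 'ee_pos': array([579.34,  46.86, 114.12]), 'orientation': array([ 1.29,  1.15, -1.29]), 'ft_force': array([1.21, 0.22, 0.33]), 'moment': array([-0.07,  0.08,  0.02]), 'width': np.float64(24.64)}
```

View pics/w2.png

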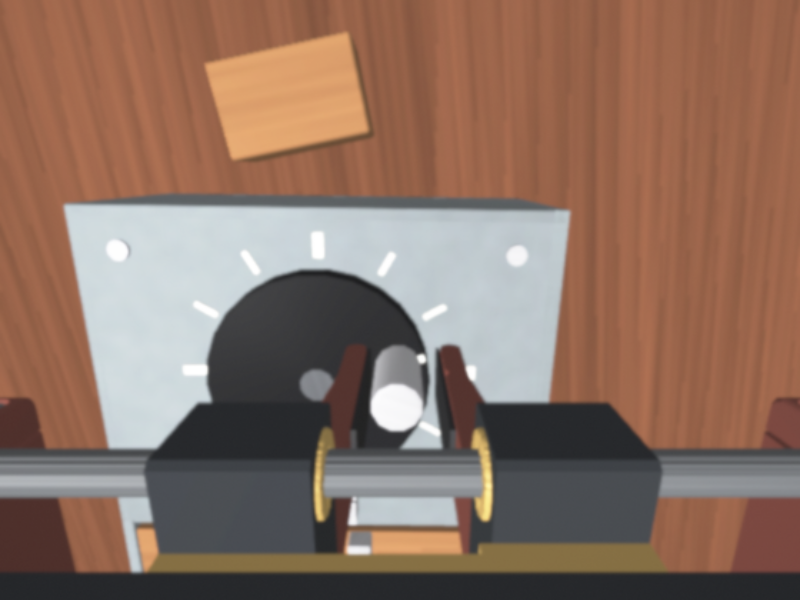

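The knob sits between the pads, with its top at (397,408), and the fingers are still closing. The knob is centred, so I'll let them finish.

Call:
apply_moves --increments '[{"gripper":0,"delta_pos":[0,0,0],"dr":[0,0,0]},{"gripper":0,"delta_pos":[0,0,0],"dr":[0,0,0]},{"gripper":0,"delta_pos":[0,0,0],"dr":[0,0,0]},{"gripper":0,"delta_pos":[0,0,0],"dr":[0,0,0]},{"gripper":0,"delta_pos":[0,0,0],"dr":[0,0,0]}]'

```text
t: 4.78
ee_pos: [577.5, 46.9, 113.7]
orientation: [1.291, 1.155, -1.292]
ft_force: [-4.9, -0.3, 7.2]
width: 17.5
```

```bash
cat > plan.py <<'E'
from h import *
import sys
# rows from dial angle a to b (deg), step count n; tool y = case x, tool z = -case y (exact: uses the measured rotation)
C=np.array([544.4,41.1]);YAW=-7.0
def now():
    o=ctrl.get_obs();p=o['ee_pos'][:2]-C
    return o,np.degrees(np.arctan2(p[1],p[0]))-YAW,np.hypot(*p)
def rows(a,b,n,r=34.):
    t=np.radians(np.linspace(a,b,n+1));x=np.c_[r*np.cos(t),-r*np.sin(t)]/10
    return np.diff(x.round(2),axis=0).round(2)
if __name__=='__main__':
    o,a,r=now();print('t',o['t'],'ang',a.round(2),'r',r.round(2),'F',o['ft_force'].round(1),o['ee_pos'].round(1),'w',o['width'].round(1))
    if len(sys.argv)>3: print(rows(*map(float,sys.argv[1:3]),int(sys.argv[3])).reshape(-1,5,2).tolist())
E
python3 plan.py 16 -480 25
```

```text
Traceback (most recent call last):
  File "plan.py", line 12, in <module>
    o,a,r=now();print('t',o['t'],'ang',a.round(2),'r',r.round(2),'F',o['ft_force'].round(1),o['ee_pos'].round(1),'w',o['width'].round(1))
                                                                                                                     ^^^^^^^^^^^^^^^^
AttributeError: 'float' object has no attribute 'round'
```

```bash
sed -i "s/o\['width'\].round(1)/round(float(o['width']),1)/;s/'ang',a.round(2),'r',r.round(2)/'ang',round(float(a),2),'r',round(float(r),2)/" plan.py; python3 plan.py 16 -480 25
```

```text
t 4.7833 ang 16.93 r 33.65 F [-4.9 -0.3  7.2] [577.5  46.9 113.7] w 17.5
[[[0.12, 1.17], [-0.28, 1.14], [-0.64, 0.97], [-0.95, 0.7], [-1.12, 0.34]], [[-1.17, -0.07], [-1.08, -0.45], [-0.86, -0.8], [-0.53, -1.04], [-0.16, -1.16]], [[0.25, -1.15], [0.63, -0.99], [0.92, -0.72], [1.11, -0.36], [1.17, 0.03]], [[1.09, 0.43], [0.88, 0.77], [0.57, 1.03], [0.18, 1.16], [-0.22, 1.15]], [[-0.6, 1.0], [-0.9, 0.75], [-1.11, 0.39], [-1.17, 0.0], [-1.1, -0.41]]]
```

Call:
apply_moves --increments '[{"gripper":0,"delta_pos":[0,0.12,1.17],"dr":[0,0,0]},{"gripper":0,"delta_pos":[0,-0.28,1.14],"dr":[0,0,0]},{"gripper":0,"delta_pos":[0,-0.64,0.97],"dr":[0,0,0]},{"gripper":0,"delta_pos":[0,-0.95,0.7],"dr":[0,0,0]},{"gripper":0,"delta_pos":[0,-1.12,0.34],"dr":[0,0,0]}]'

```text
t: 5.2
ee_pos: [546.5, 7.9, 113.9]
orientation: [1.296, 1.152, -1.288]
ft_force: [4.2, 11.6, -3.8]
width: 17.2
```

```bash
python3 plan.py
```

```text
t 5.2 ang -79.33 r 33.24 F [ 4.2 11.6 -3.8] [546.5   7.9 113.9] w 17.2
```

The knob follows well. Radial force is about 11 N, with a small lag. I'll continue.

Call:
apply_moves --increments '[{"gripper":0,"delta_pos":[0,-1.17,-0.07],"dr":[0,0,0]},{"gripper":0,"delta_pos":[0,-1.08,-0.45],"dr":[0,0,0]},{"gripper":0,"delta_pos":[0,-0.86,-0.8],"dr":[0,0,0]},{"gripper":0,"delta_pos":[0,-0.53,-1.04],"dr":[0,0,0]},{"gripper":0,"delta_pos":[0,-0.16,-1.16],"dr":[0,0,0]}]'

```text
t: 5.62
ee_pos: [509.9, 45.4, 113.7]
orientation: [1.29, 1.153, -1.293]
ft_force: [-2.7, -5.7, 6.3]
width: 17.2
```

Call:
apply_moves --increments '[{"gripper":0,"delta_pos":[0,0.25,-1.15],"dr":[0,0,0]},{"gripper":0,"delta_pos":[0,0.63,-0.99],"dr":[0,0,0]},{"gripper":0,"delta_pos":[0,0.92,-0.72],"dr":[0,0,0]},{"gripper":0,"delta_pos":[0,1.11,-0.36],"dr":[0,0,0]},{"gripper":0,"delta_pos":[0,1.17,0.03],"dr":[0,0,0]}]'

```text
t: 6.03
ee_pos: [554.4, 74.6, 113.7]
orientation: [1.29, 1.156, -1.292]
ft_force: [-7.1, -2.1, 6.9]
width: 17.5
```

```bash
python3 plan.py
```

```text
t 6.0333 ang 80.46 r 34.98 F [-7.1 -2.1  6.9] [554.4  74.6 113.7] w 17.5
```

Call:
apply_moves --increments '[{"gripper":0,"delta_pos":[0,1.09,0.43],"dr":[0,0,0]},{"gripper":0,"delta_pos":[0,0.88,0.77],"dr":[0,0,0]},{"gripper":0,"delta_pos":[0,0.57,1.03],"dr":[0,0,0]},{"gripper":0,"delta_pos":[0,0.18,1.16],"dr":[0,0,0]},{"gripper":0,"delta_pos":[0,-0.22,1.15],"dr":[0,0,0]}]'

```text
t: 6.45
ee_pos: [574.4, 26.7, 113.6]
orientation: [1.293, 1.157, -1.292]
ft_force: [-7.9, 11.5, 8.6]
width: 17.3
```

Call:
apply_moves --increments '[{"gripper":0,"delta_pos":[0,-0.6,1.0],"dr":[0,0,0]},{"gripper":0,"delta_pos":[0,-0.9,0.75],"dr":[0,0,0]},{"gripper":0,"delta_pos":[0,-1.11,0.39],"dr":[0,0,0]},{"gripper":0,"delta_pos":[0,-1.17,0],"dr":[0,0,0]},{"gripper":0,"delta_pos":[0,-0.88,-0.33],"dr":[0,0,0]}]'

```text
t: 6.87
ee_pos: [528.4, 12.0, 113.9]
orientation: [1.293, 1.15, -1.288]
ft_force: [4.8, -6.4, -1.2]
width: 17.2
```

Call:
apply_moves --increments '[{"gripper":0,"delta_pos":[0,0,0],"dr":[0,0,0]},{"gripper":0,"delta_pos":[0,0,0],"dr":[0,0,0]},{"gripper":0,"delta_pos":[0,0,0],"dr":[0,0,0]},{"gripper":0,"delta_pos":[0,0,0],"dr":[0,0,0]},{"gripper":0,"delta_pos":[0,0,0],"dr":[0,0,0]}]'

```text
t: 7.28
ee_pos: [527.1, 12.6, 113.7]
orientation: [1.291, 1.154, -1.291]
ft_force: [-4.1, -1.8, 9.1]
width: 17.2
```

```bash
python3 plan.py
python3 - <<'E'
from h import *
d=grab('wrist'); cv2.imwrite('pics/w3.png',cv2.resize(d['img'][:,:,::-1],(800,600)))
E
```

```text
t 7.2833 ang -114.21 r 33.38 F [-4.1 -1.8  9.1] [527.1  12.6 113.7] w 17.2
```

View pics/w3.png

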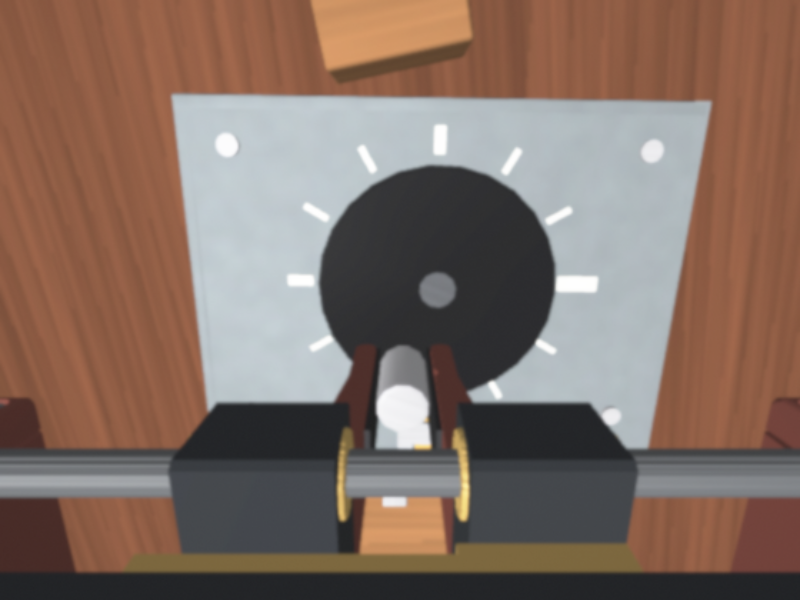

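The wrist view shows hub at (437,290), knob top at (402,409), and marks at nine (440,139), six (300,280), twelve (577,284), eleven (558,215), ten (512,161). I'll compute the knob's angle against the marks.

```bash
cat > ang.py <<'E'
from h import *
def est(d,hub,top,marks):
    k=560/800;W=lambda p,z:world(d,p[0]*k,p[1]*k,z)[:2]
    c=W(hub,99);kn=W(top,134)
    yaw=[]
    for h,p in marks.items():
        m=W(p,85)-c; yaw.append((np.degrees(np.arctan2(m[1],m[0]))+30*h+180)%360-180)
    v=kn-c;a=np.degrees(np.arctan2(v[1],v[0]))-np.mean(yaw)
    print('c',c.round(1),'kn',kn.round(1),'r',np.hypot(*v).round(1),'yaw',np.round(yaw,1),'dial',round(a,1))
E
python3 - <<'E'
from ang import *
d=dict(np.load('pics/wrist.npz'))
est(d,(437,290),(402,409),{9:(440,139),6:(300,280),12:(577,284),11:(558,215),10:(512,161),8:(367,158),7:(316,212),5:(321,343),1:(546,347)})
t=grab('top');c=t['img'][155:245,220:350,::-1]; cv2.imwrite('pics/t3.png',cv2.resize(c,None,fx=6,fy=6,interpolation=cv2.INTER_CUBIC))
E
```

```text
c [544.5  41.4] kn [527.8  12.1] r 33.7 yaw [-7.5 -7.  -7.5 -7.3 -7.7 -7.5 -7.2 -7.  -7.4] dial -112.4
```

Call:
apply_moves --increments '[{"gripper":0,"delta_pos":[0,-0.17,-0.09],"dr":[0,0,0]},{"gripper":0,"delta_pos":[0,-0.17,-0.1],"dr":[0,0,0]},{"gripper":0,"delta_pos":[0,0,0],"dr":[0,0,0]},{"gripper":0,"delta_pos":[0,0,0],"dr":[0,0,0]},{"gripper":0,"delta_pos":[0,0,0],"dr":[0,0,0]}]'

```text
t: 7.8
ee_pos: [524.9, 14.0, 113.7]
orientation: [1.291, 1.152, -1.29]
ft_force: [-0.6, -6.3, 7.0]
width: 17.7
```

```bash
python3 plan.py
python3 - <<'E'
from h import *
d=grab('wrist'); cv2.imwrite('pics/w4.png',cv2.resize(d['img'][:,:,::-1],(800,600)))
E
```

```text
t 7.8 ang -118.82 r 33.38 F [-0.6 -6.3  7. ] [524.9  14.  113.7] w 17.7
```

View pics/w4.png

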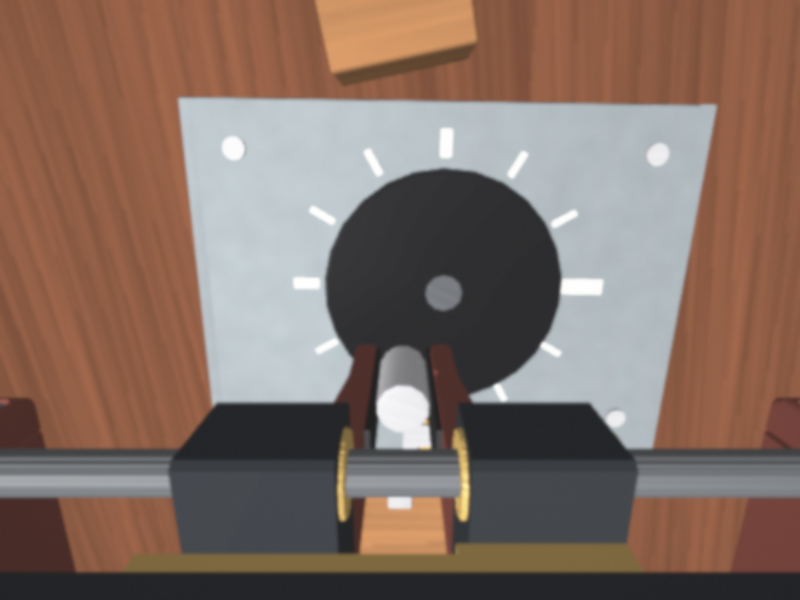

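The hub is now at (443,293) and the knob top at (402,409). Marks: nine (446,142), twelve (582,287), six (307,283).

Run:
```python
from ang import *
d=dict(np.load('pics/wrist.npz'))
M={9:(446,142),6:(307,283),12:(582,287),11:(565,218),10:(518,164),8:(373,162),7:(322,215),5:(327,346),1:(551,349)}
est(d,(443,293),(402,409),M)
est(d,(443,293),(402,408),M)
k=560/800
# marks' least-squares circle centre, and foot edge of knob as cross-check via range
P=np.array([world(d,u*k,v*k,85)[:2] for u,v in M.values()])
A=np.c_[2*P,np.ones(len(P))];s=np.linalg.lstsq(A,(P**2).sum(1),rcond=None)[0];print('centre',s[:2].round(1))
print(world(d,402*k,409*k).round(1))
```

```text
c [544.4  41.4] kn [525.5  13.6] r 33.6 yaw [-7.5 -6.9 -7.7 -7.6 -7.7 -7.4 -7.2 -6.7 -7.2] dial -117.0
c [544.4  41.4] kn [525.6  14. ] r 33.3 yaw [-7.5 -6.9 -7.7 -7.6 -7.7 -7.4 -7.2 -6.7 -7.2] dial -117.3
centre [545.5  40.8]
[525.4  12.9 132.8]
```

That puts the knob at about -118° ±2 on the four o'clock approach. I'll nudge it 2° more, then plan the reverse turn.

Call:
apply_moves --increments '[{"gripper":0,"delta_pos":[0,-0.1,-0.06],"dr":[0,0,0]},{"gripper":0,"delta_pos":[0,0,0],"dr":[0,0,0]},{"gripper":0,"delta_pos":[0,0,0],"dr":[0,0,0]},{"gripper":0,"delta_pos":[0,0,0],"dr":[0,0,0]},{"gripper":0,"delta_pos":[0,0,0],"dr":[0,0,0]}]'

```text
t: 8.27
ee_pos: [524.1, 14.6, 113.7]
orientation: [1.291, 1.152, -1.29]
ft_force: [-0.2, -8.2, 7.3]
width: 17.6
```

```bash
python3 plan.py -484 20 25
```

```text
t 8.2667 ang -120.5 r 33.38 F [-0.2 -8.2  7.3] [524.1  14.6 113.7] w 17.6
[[[1.09, 0.48], [1.18, 0.08], [1.15, -0.34], [0.95, -0.71], [0.66, -0.99]], [[0.27, -1.16], [-0.15, -1.18], [-0.54, -1.06], [-0.88, -0.81], [-1.1, -0.45]], [[-1.19, -0.05], [-1.13, 0.37], [-0.94, 0.73], [-0.63, 1.01], [-0.24, 1.17]], [[0.18, 1.17], [0.57, 1.05], [0.89, 0.78], [1.11, 0.43], [1.19, 0.02]], [[1.13, -0.4], [0.92, -0.75], [0.6, -1.03], [0.21, -1.17], [-0.21, -1.17]]]
```

Call:
apply_moves --increments '[{"gripper":0,"delta_pos":[0,1.09,0.48],"dr":[0,0,0]},{"gripper":0,"delta_pos":[0,1.18,0.08],"dr":[0,0,0]},{"gripper":0,"delta_pos":[0,1.15,-0.34],"dr":[0,0,0]},{"gripper":0,"delta_pos":[0,0.95,-0.71],"dr":[0,0,0]},{"gripper":0,"delta_pos":[0,0.66,-0.99],"dr":[0,0,0]}]'

```text
t: 8.68
ee_pos: [573.4, 24.8, 113.5]
orientation: [1.29, 1.157, -1.295]
ft_force: [-11.9, 1.0, 15.5]
width: 17.5
```

Call:
apply_moves --increments '[{"gripper":0,"delta_pos":[0,0.27,-1.16],"dr":[0,0,0]},{"gripper":0,"delta_pos":[0,-0.15,-1.18],"dr":[0,0,0]},{"gripper":0,"delta_pos":[0,-0.54,-1.06],"dr":[0,0,0]},{"gripper":0,"delta_pos":[0,-0.88,-0.81],"dr":[0,0,0]},{"gripper":0,"delta_pos":[0,-1.1,-0.45],"dr":[0,0,0]}]'

```text
t: 9.1
ee_pos: [557.5, 73.5, 113.8]
orientation: [1.292, 1.151, -1.289]
ft_force: [3.2, -9.7, 2.2]
width: 17.2
```

Call:
apply_moves --increments '[{"gripper":0,"delta_pos":[0,-1.19,-0.05],"dr":[0,0,0]},{"gripper":0,"delta_pos":[0,-1.13,0.37],"dr":[0,0,0]},{"gripper":0,"delta_pos":[0,-0.94,0.73],"dr":[0,0,0]},{"gripper":0,"delta_pos":[0,-0.63,1.01],"dr":[0,0,0]},{"gripper":0,"delta_pos":[0,-0.24,1.17],"dr":[0,0,0]}]'

```text
t: 9.52
ee_pos: [510.3, 48.0, 113.6]
orientation: [1.293, 1.156, -1.291]
ft_force: [-2.2, 7.0, 9.3]
width: 17.5
```

Call:
apply_moves --increments '[{"gripper":0,"delta_pos":[0,0.18,1.17],"dr":[0,0,0]},{"gripper":0,"delta_pos":[0,0.57,1.05],"dr":[0,0,0]},{"gripper":0,"delta_pos":[0,0.89,0.78],"dr":[0,0,0]},{"gripper":0,"delta_pos":[0,1.11,0.43],"dr":[0,0,0]},{"gripper":0,"delta_pos":[0,1.19,0.02],"dr":[0,0,0]}]'

```text
t: 9.93
ee_pos: [545.9, 7.8, 113.6]
orientation: [1.293, 1.156, -1.294]
ft_force: [-6.2, 11.2, 10.0]
width: 17.7
```

Call:
apply_moves --increments '[{"gripper":0,"delta_pos":[0,1.13,-0.4],"dr":[0,0,0]},{"gripper":0,"delta_pos":[0,0.92,-0.75],"dr":[0,0,0]},{"gripper":0,"delta_pos":[0,0.6,-1.03],"dr":[0,0,0]},{"gripper":0,"delta_pos":[0,0.21,-1.17],"dr":[0,0,0]},{"gripper":0,"delta_pos":[0,-0.21,-1.17],"dr":[0,0,0]}]'

```text
t: 10.35
ee_pos: [577.4, 48.9, 113.6]
orientation: [1.289, 1.155, -1.294]
ft_force: [-9.1, -7.6, 13.7]
width: 17.1
```

Call:
apply_moves --increments '[{"gripper":0,"delta_pos":[0,0,0],"dr":[0,0,0]},{"gripper":0,"delta_pos":[0,0,0],"dr":[0,0,0]},{"gripper":0,"delta_pos":[0,0,0],"dr":[0,0,0]},{"gripper":0,"delta_pos":[0,0,0],"dr":[0,0,0]},{"gripper":0,"delta_pos":[0,0,0],"dr":[0,0,0]}]'

```text
t: 10.77
ee_pos: [577.0, 50.0, 113.6]
orientation: [1.291, 1.156, -1.293]
ft_force: [-6.1, 2.3, 12.0]
width: 17.2
```

```bash
python3 plan.py
python3 - <<'E'
from h import *
d=grab('wrist'); cv2.imwrite('pics/w5.png',cv2.resize(d['img'][:,:,::-1],(800,600)))
E
```

```text
t 10.7667 ang 22.33 r 33.81 F [-6.1  2.3 12. ] [577.   50.  113.6] w 17.2
```

View pics/w5.png

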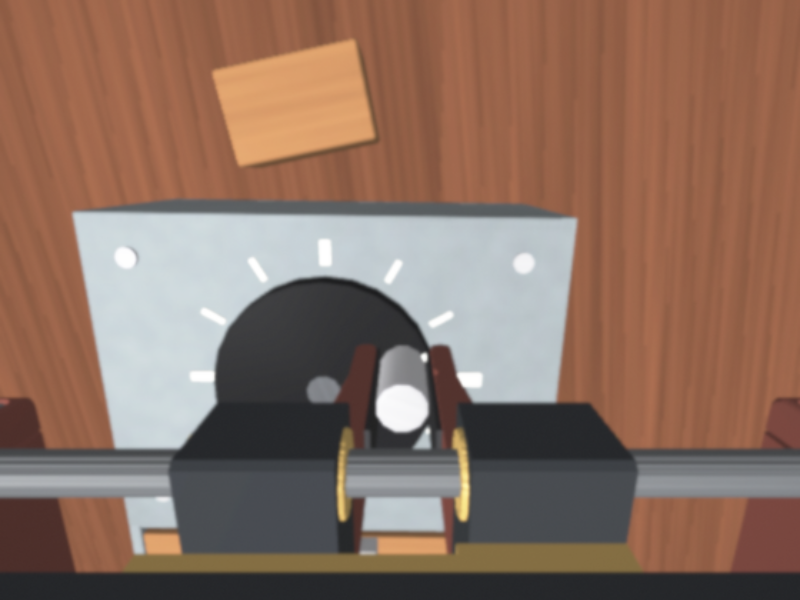

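Hub at (323,391), knob top at (402,409), marks at nine (325,252), six (202,377), twelve (470,380), eleven (440,320).

Run:
```python
from ang import *
d=dict(np.load('pics/wrist.npz'))
est(d,(323,391),(402,409),{9:(325,252),6:(202,377),11:(441,319),10:(393,271),8:(257,269),7:(212,316)})
```

```text
c [544.4  41.7] kn [577.7  49.6] r 34.3 yaw [-7.5 -5.9 -8.  -7.7 -6.9 -6.4] dial 20.4
```

The estimate is +21.5°, so I need about 8° more to reach eleven.

Call:
apply_moves --increments '[{"gripper":0,"delta_pos":[0,-0.1,-0.22],"dr":[0,0,0]},{"gripper":0,"delta_pos":[0,-0.11,-0.21],"dr":[0,0,0]},{"gripper":0,"delta_pos":[0,0,0],"dr":[0,0,0]},{"gripper":0,"delta_pos":[0,0,0],"dr":[0,0,0]},{"gripper":0,"delta_pos":[0,0,0],"dr":[0,0,0]}]'

```text
t: 11.23
ee_pos: [576.0, 53.5, 113.6]
orientation: [1.29, 1.154, -1.293]
ft_force: [-3.6, -2.6, 10.4]
width: 16.8
```

```bash
python3 plan.py
python3 - <<'E'
from h import *
d=grab('wrist'); cv2.imwrite('pics/w6.png',cv2.resize(d['img'][:,:,::-1],(800,600)))
E
```

```text
t 11.2333 ang 28.52 r 33.93 F [-3.6 -2.6 10.4] [576.   53.5 113.6] w 16.8
```

View pics/w6.png

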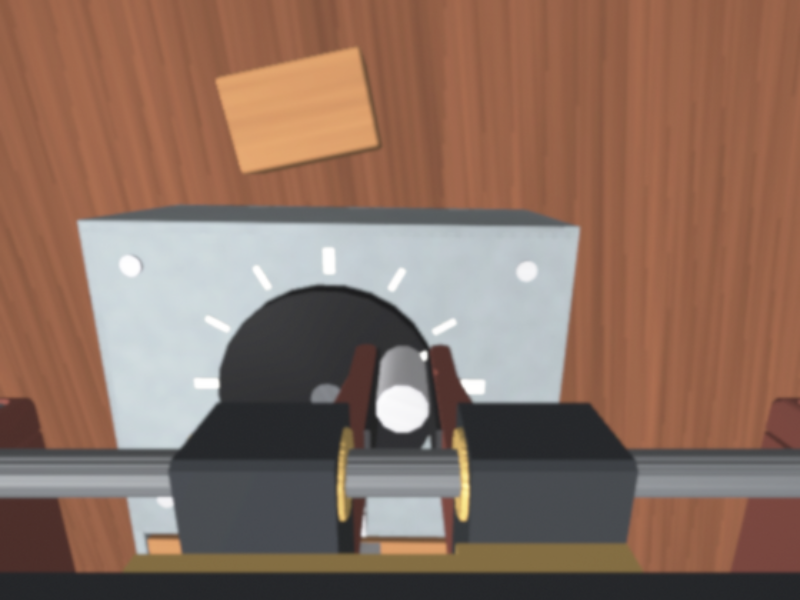

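The hub is at about (327,398) and the knob top at (402,409), so the dial is at about 28°. One more small nudge to 30°, then I'll plan the clockwise turn.

Call:
apply_moves --increments '[{"gripper":0,"delta_pos":[0,-0.05,-0.09],"dr":[0,0,0]},{"gripper":0,"delta_pos":[0,0,0],"dr":[0,0,0]},{"gripper":0,"delta_pos":[0,0,0],"dr":[0,0,0]},{"gripper":0,"delta_pos":[0,0,0],"dr":[0,0,0]},{"gripper":0,"delta_pos":[0,0,0],"dr":[0,0,0]}]'

```text
t: 11.7
ee_pos: [575.7, 54.2, 113.6]
orientation: [1.29, 1.154, -1.292]
ft_force: [-3.9, -4.5, 9.6]
width: 17.1
```

```bash
python3 plan.py 30 -40 5
python3 - <<'E'
from plan import *
for a in range(-40,-248,-6): print(a-6,rows(a,a-6,2).tolist())
E
```

```text
t 11.7 ang 29.77 r 33.93 F [-3.9 -4.5  9.6] [575.7  54.2 113.6] w 17.1
[[[0.33, 0.76], [0.13, 0.82], [-0.07, 0.83], [-0.27, 0.78], [-0.46, 0.7]]]
-46 [[-0.11, 0.13], [-0.13, 0.13]]
-52 [[-0.13, 0.12], [-0.14, 0.11]]
-58 [[-0.14, 0.11], [-0.15, 0.09]]
-64 [[-0.15, 0.09], [-0.16, 0.09]]
-70 [[-0.16, 0.07], [-0.17, 0.06]]
-76 [[-0.17, 0.06], [-0.17, 0.05]]
-82 [[-0.17, 0.04], [-0.18, 0.03]]
-88 [[-0.17, 0.02], [-0.18, 0.01]]
-94 [[-0.18, 0.0], [-0.18, -0.01]]
-100 [[-0.17, -0.02], [-0.18, -0.02]]
-106 [[-0.17, -0.04], [-0.18, -0.04]]
-112 [[-0.17, -0.06], [-0.16, -0.06]]
-118 [[-0.17, -0.07], [-0.16, -0.08]]
-124 [[-0.15, -0.09], [-0.15, -0.09]]
-130 [[-0.15, -0.1], [-0.14, -0.12]]
-136 [[-0.13, -0.11], [-0.13, -0.13]]
-142 [[-0.12, -0.13], [-0.11, -0.14]]
-148 [[-0.11, -0.14], [-0.09, -0.15]]
-154 [[-0.09, -0.15], [-0.09, -0.16]]
-160 [[-0.07, -0.16], [-0.06, -0.17]]
-166 [[-0.06, -0.17], [-0.05, -0.17]]
-172 [[-0.04, -0.17], [-0.03, -0.18]]
-178 [[-0.02, -0.17], [-0.01, -0.18]]
-184 [[0.0, -0.18], [0.01, -0.18]]
-190 [[0.02, -0.17], [0.02, -0.18]]
-196 [[0.04, -0.17], [0.04, -0.18]]
-202 [[0.06, -0.17], [0.06, -0.16]]
-208 [[0.07, -0.17], [0.08, -0.16]]
-214 [[0.09, -0.15], [0.09, -0.15]]
-220 [[0.1, -0.15], [0.12, -0.14]]
-226 [[0.11, -0.13], [0.13, -0.13]]
-232 [[0.13, -0.12], [0.14, -0.11]]
-238 [[0.14, -0.11], [0.15, -0.09]]
-244 [[0.15, -0.09], [0.16, -0.09]]
-250 [[0.16, -0.07], [0.17, -0.06]]
```

Call:
apply_moves --increments '[{"gripper":0,"delta_pos":[0,0.33,0.76],"dr":[0,0,0]},{"gripper":0,"delta_pos":[0,0.13,0.82],"dr":[0,0,0]},{"gripper":0,"delta_pos":[0,-0.07,0.83],"dr":[0,0,0]},{"gripper":0,"delta_pos":[0,-0.27,0.78],"dr":[0,0,0]},{"gripper":0,"delta_pos":[0,-0.46,0.7],"dr":[0,0,0]}]'

```text
t: 12.12
ee_pos: [568.1, 18.0, 113.6]
orientation: [1.294, 1.156, -1.291]
ft_force: [-4.9, 10.5, 8.4]
width: 17.6
```

Call:
apply_moves --increments '[{"gripper":0,"delta_pos":[0,-0.11,0.13],"dr":[0,0,0]},{"gripper":0,"delta_pos":[0,-0.13,0.13],"dr":[0,0,0]},{"gripper":0,"delta_pos":[0,0,0],"dr":[0,0,0]},{"gripper":0,"delta_pos":[0,0,0],"dr":[0,0,0]},{"gripper":0,"delta_pos":[0,0,0],"dr":[0,0,0]}]'

```text
t: 12.53
ee_pos: [565.4, 15.6, 113.7]
orientation: [1.293, 1.155, -1.291]
ft_force: [-3.8, 5.9, 8.5]
width: 17.4
```

```bash
python3 plan.py
```

```text
t 12.5333 ang -43.53 r 33.03 F [-3.8  5.9  8.5] [565.4  15.6 113.7] w 17.4
```

I'm now about 74° past eleven. From here I take 6° steps and check the force and advance after each.

Call:
apply_moves --increments '[{"gripper":0,"delta_pos":[0,-0.13,0.12],"dr":[0,0,0]},{"gripper":0,"delta_pos":[0,-0.14,0.11],"dr":[0,0,0]},{"gripper":0,"delta_pos":[0,0,0],"dr":[0,0,0]},{"gripper":0,"delta_pos":[0,0,0],"dr":[0,0,0]},{"gripper":0,"delta_pos":[0,0,0],"dr":[0,0,0]}]'

```text
t: 12.95
ee_pos: [562.8, 13.7, 113.7]
orientation: [1.294, 1.155, -1.291]
ft_force: [-2.1, 6.5, 8.4]
width: 17.2
```

Call:
apply_moves --increments '[{"gripper":0,"delta_pos":[0,-0.14,0.11],"dr":[0,0,0]},{"gripper":0,"delta_pos":[0,-0.15,0.09],"dr":[0,0,0]},{"gripper":0,"delta_pos":[0,0,0],"dr":[0,0,0]},{"gripper":0,"delta_pos":[0,0,0],"dr":[0,0,0]},{"gripper":0,"delta_pos":[0,0,0],"dr":[0,0,0]}]'

```text
t: 13.37
ee_pos: [560.1, 12.1, 113.7]
orientation: [1.294, 1.154, -1.29]
ft_force: [-1.1, 7.1, 7.2]
width: 17.5
```

Call:
apply_moves --increments '[{"gripper":0,"delta_pos":[0,-0.15,0.09],"dr":[0,0,0]},{"gripper":0,"delta_pos":[0,-0.16,0.09],"dr":[0,0,0]},{"gripper":0,"delta_pos":[0,0,0],"dr":[0,0,0]},{"gripper":0,"delta_pos":[0,0,0],"dr":[0,0,0]},{"gripper":0,"delta_pos":[0,0,0],"dr":[0,0,0]}]'

```text
t: 13.78
ee_pos: [557.1, 10.6, 113.7]
orientation: [1.294, 1.154, -1.29]
ft_force: [-0.7, 6.4, 5.9]
width: 17.8
```

Call:
apply_moves --increments '[{"gripper":0,"delta_pos":[0,-0.16,0.07],"dr":[0,0,0]},{"gripper":0,"delta_pos":[0,-0.17,0.06],"dr":[0,0,0]},{"gripper":0,"delta_pos":[0,0,0],"dr":[0,0,0]},{"gripper":0,"delta_pos":[0,0,0],"dr":[0,0,0]},{"gripper":0,"delta_pos":[0,0,0],"dr":[0,0,0]}]'

```text
t: 14.2
ee_pos: [553.9, 9.5, 113.7]
orientation: [1.294, 1.153, -1.289]
ft_force: [-0.2, 5.4, 5.4]
width: 17.3
```

Call:
apply_moves --increments '[{"gripper":0,"delta_pos":[0,-0.17,0.06],"dr":[0,0,0]},{"gripper":0,"delta_pos":[0,-0.17,0.05],"dr":[0,0,0]},{"gripper":0,"delta_pos":[0,0,0],"dr":[0,0,0]},{"gripper":0,"delta_pos":[0,0,0],"dr":[0,0,0]},{"gripper":0,"delta_pos":[0,0,0],"dr":[0,0,0]}]'

```text
t: 14.62
ee_pos: [550.7, 8.7, 113.7]
orientation: [1.294, 1.153, -1.289]
ft_force: [1.2, 4.3, 5.5]
width: 17.2
```

Call:
apply_moves --increments '[{"gripper":0,"delta_pos":[0,-0.17,0.04],"dr":[0,0,0]},{"gripper":0,"delta_pos":[0,-0.18,0.03],"dr":[0,0,0]},{"gripper":0,"delta_pos":[0,0,0],"dr":[0,0,0]},{"gripper":0,"delta_pos":[0,0,0],"dr":[0,0,0]},{"gripper":0,"delta_pos":[0,0,0],"dr":[0,0,0]}]'

```text
t: 15.03
ee_pos: [547.3, 8.2, 113.7]
orientation: [1.294, 1.152, -1.289]
ft_force: [2.5, 5.4, 4.9]
width: 17.4
```

Call:
apply_moves --increments '[{"gripper":0,"delta_pos":[0,-0.17,0.02],"dr":[0,0,0]},{"gripper":0,"delta_pos":[0,-0.18,0.01],"dr":[0,0,0]},{"gripper":0,"delta_pos":[0,0,0],"dr":[0,0,0]},{"gripper":0,"delta_pos":[0,0,0],"dr":[0,0,0]},{"gripper":0,"delta_pos":[0,0,0],"dr":[0,0,0]}]'

```text
t: 15.45
ee_pos: [543.7, 8.0, 113.7]
orientation: [1.294, 1.152, -1.289]
ft_force: [2.3, 4.1, 7.0]
width: 17.3
```

Call:
apply_moves --increments '[{"gripper":0,"delta_pos":[0,-0.18,0],"dr":[0,0,0]},{"gripper":0,"delta_pos":[0,-0.18,-0.01],"dr":[0,0,0]},{"gripper":0,"delta_pos":[0,0,0],"dr":[0,0,0]},{"gripper":0,"delta_pos":[0,0,0],"dr":[0,0,0]},{"gripper":0,"delta_pos":[0,0,0],"dr":[0,0,0]}]'

```text
t: 15.87
ee_pos: [540.0, 8.2, 113.7]
orientation: [1.293, 1.152, -1.289]
ft_force: [3.8, 3.0, 5.9]
width: 17.5
```

Call:
apply_moves --increments '[{"gripper":0,"delta_pos":[0,-0.17,-0.02],"dr":[0,0,0]},{"gripper":0,"delta_pos":[0,-0.18,-0.02],"dr":[0,0,0]},{"gripper":0,"delta_pos":[0,0,0],"dr":[0,0,0]},{"gripper":0,"delta_pos":[0,0,0],"dr":[0,0,0]},{"gripper":0,"delta_pos":[0,0,0],"dr":[0,0,0]}]'

```text
t: 16.28
ee_pos: [536.4, 8.8, 113.7]
orientation: [1.293, 1.152, -1.289]
ft_force: [2.2, 2.7, 7.5]
width: 17.4
```

Call:
apply_moves --increments '[{"gripper":0,"delta_pos":[0,-0.17,-0.04],"dr":[0,0,0]},{"gripper":0,"delta_pos":[0,-0.18,-0.04],"dr":[0,0,0]},{"gripper":0,"delta_pos":[0,0,0],"dr":[0,0,0]},{"gripper":0,"delta_pos":[0,0,0],"dr":[0,0,0]},{"gripper":0,"delta_pos":[0,0,0],"dr":[0,0,0]}]'

```text
t: 16.7
ee_pos: [533.1, 9.8, 113.7]
orientation: [1.293, 1.152, -1.289]
ft_force: [2.8, -0.8, 8.3]
width: 17.7
```

Call:
apply_moves --increments '[{"gripper":0,"delta_pos":[0,-0.17,-0.06],"dr":[0,0,0]},{"gripper":0,"delta_pos":[0,-0.16,-0.06],"dr":[0,0,0]},{"gripper":0,"delta_pos":[0,0,0],"dr":[0,0,0]},{"gripper":0,"delta_pos":[0,0,0],"dr":[0,0,0]},{"gripper":0,"delta_pos":[0,0,0],"dr":[0,0,0]}]'

```text
t: 17.12
ee_pos: [529.7, 11.1, 113.7]
orientation: [1.292, 1.152, -1.29]
ft_force: [2.0, -1.5, 9.0]
width: 16.9
```

Call:
apply_moves --increments '[{"gripper":0,"delta_pos":[0,-0.17,-0.07],"dr":[0,0,0]},{"gripper":0,"delta_pos":[0,-0.16,-0.08],"dr":[0,0,0]},{"gripper":0,"delta_pos":[0,0,0],"dr":[0,0,0]},{"gripper":0,"delta_pos":[0,0,0],"dr":[0,0,0]},{"gripper":0,"delta_pos":[0,0,0],"dr":[0,0,0]}]'

```text
t: 17.53
ee_pos: [526.5, 12.8, 113.7]
orientation: [1.292, 1.152, -1.29]
ft_force: [1.6, -1.8, 8.9]
width: 17.3
```

Call:
apply_moves --increments '[{"gripper":0,"delta_pos":[0,-0.15,-0.09],"dr":[0,0,0]},{"gripper":0,"delta_pos":[0,-0.15,-0.09],"dr":[0,0,0]},{"gripper":0,"delta_pos":[0,0,0],"dr":[0,0,0]},{"gripper":0,"delta_pos":[0,0,0],"dr":[0,0,0]},{"gripper":0,"delta_pos":[0,0,0],"dr":[0,0,0]}]'

```text
t: 17.95
ee_pos: [523.6, 14.8, 113.7]
orientation: [1.292, 1.152, -1.29]
ft_force: [0.9, -3.2, 9.2]
width: 17.6
```

Call:
apply_moves --increments '[{"gripper":0,"delta_pos":[0,-0.15,-0.1],"dr":[0,0,0]},{"gripper":0,"delta_pos":[0,-0.14,-0.12],"dr":[0,0,0]},{"gripper":0,"delta_pos":[0,0,0],"dr":[0,0,0]},{"gripper":0,"delta_pos":[0,0,0],"dr":[0,0,0]},{"gripper":0,"delta_pos":[0,0,0],"dr":[0,0,0]}]'

```text
t: 18.37
ee_pos: [520.6, 17.3, 113.6]
orientation: [1.291, 1.152, -1.291]
ft_force: [-0.3, -3.0, 11.2]
width: 17.8
```

Call:
apply_moves --increments '[{"gripper":0,"delta_pos":[0,-0.13,-0.11],"dr":[0,0,0]},{"gripper":0,"delta_pos":[0,-0.13,-0.13],"dr":[0,0,0]},{"gripper":0,"delta_pos":[0,0,0],"dr":[0,0,0]},{"gripper":0,"delta_pos":[0,0,0],"dr":[0,0,0]},{"gripper":0,"delta_pos":[0,0,0],"dr":[0,0,0]}]'

```text
t: 18.78
ee_pos: [518.1, 19.8, 113.6]
orientation: [1.291, 1.153, -1.291]
ft_force: [-0.1, -4.0, 11.0]
width: 17.4
```

Call:
apply_moves --increments '[{"gripper":0,"delta_pos":[0,-0.12,-0.13],"dr":[0,0,0]},{"gripper":0,"delta_pos":[0,-0.11,-0.14],"dr":[0,0,0]},{"gripper":0,"delta_pos":[0,0,0],"dr":[0,0,0]},{"gripper":0,"delta_pos":[0,0,0],"dr":[0,0,0]},{"gripper":0,"delta_pos":[0,0,0],"dr":[0,0,0]}]'

```text
t: 19.2
ee_pos: [515.8, 22.8, 113.6]
orientation: [1.29, 1.153, -1.292]
ft_force: [-1.8, -3.5, 12.8]
width: 17.4
```

Call:
apply_moves --increments '[{"gripper":0,"delta_pos":[0,-0.11,-0.14],"dr":[0,0,0]},{"gripper":0,"delta_pos":[0,-0.09,-0.15],"dr":[0,0,0]},{"gripper":0,"delta_pos":[0,0,0],"dr":[0,0,0]},{"gripper":0,"delta_pos":[0,0,0],"dr":[0,0,0]},{"gripper":0,"delta_pos":[0,0,0],"dr":[0,0,0]}]'

```text
t: 19.62
ee_pos: [514.0, 25.9, 113.6]
orientation: [1.29, 1.153, -1.292]
ft_force: [-2.3, -3.7, 13.8]
width: 17.3
```

Call:
apply_moves --increments '[{"gripper":0,"delta_pos":[0,-0.09,-0.15],"dr":[0,0,0]},{"gripper":0,"delta_pos":[0,-0.09,-0.16],"dr":[0,0,0]},{"gripper":0,"delta_pos":[0,0,0],"dr":[0,0,0]},{"gripper":0,"delta_pos":[0,0,0],"dr":[0,0,0]},{"gripper":0,"delta_pos":[0,0,0],"dr":[0,0,0]}]'

```text
t: 20.03
ee_pos: [512.3, 29.3, 113.6]
orientation: [1.29, 1.154, -1.292]
ft_force: [-2.7, -2.7, 14.7]
width: 17.6
```

Call:
apply_moves --increments '[{"gripper":0,"delta_pos":[0,-0.07,-0.16],"dr":[0,0,0]},{"gripper":0,"delta_pos":[0,-0.06,-0.17],"dr":[0,0,0]},{"gripper":0,"delta_pos":[0,0,0],"dr":[0,0,0]},{"gripper":0,"delta_pos":[0,0,0],"dr":[0,0,0]},{"gripper":0,"delta_pos":[0,0,0],"dr":[0,0,0]}]'

```text
t: 20.45
ee_pos: [511.1, 32.9, 113.6]
orientation: [1.29, 1.154, -1.293]
ft_force: [-4.5, -1.9, 15.5]
width: 17.5
```

Call:
apply_moves --increments '[{"gripper":0,"delta_pos":[0,-0.06,-0.17],"dr":[0,0,0]},{"gripper":0,"delta_pos":[0,-0.05,-0.17],"dr":[0,0,0]},{"gripper":0,"delta_pos":[0,0,0],"dr":[0,0,0]},{"gripper":0,"delta_pos":[0,0,0],"dr":[0,0,0]},{"gripper":0,"delta_pos":[0,0,0],"dr":[0,0,0]}]'

```text
t: 20.87
ee_pos: [510.3, 36.5, 113.6]
orientation: [1.29, 1.154, -1.293]
ft_force: [-3.9, -1.8, 15.1]
width: 17.1
```

Call:
apply_moves --increments '[{"gripper":0,"delta_pos":[0,-0.04,-0.17],"dr":[0,0,0]},{"gripper":0,"delta_pos":[0,-0.03,-0.18],"dr":[0,0,0]},{"gripper":0,"delta_pos":[0,0,0],"dr":[0,0,0]},{"gripper":0,"delta_pos":[0,0,0],"dr":[0,0,0]},{"gripper":0,"delta_pos":[0,0,0],"dr":[0,0,0]}]'

```text
t: 21.28
ee_pos: [509.9, 40.1, 113.5]
orientation: [1.29, 1.155, -1.293]
ft_force: [-5.4, -0.9, 15.0]
width: 17.4
```

Call:
apply_moves --increments '[{"gripper":0,"delta_pos":[0,-0.02,-0.17],"dr":[0,0,0]},{"gripper":0,"delta_pos":[0,-0.01,-0.18],"dr":[0,0,0]},{"gripper":0,"delta_pos":[0,0,0],"dr":[0,0,0]},{"gripper":0,"delta_pos":[0,0,0],"dr":[0,0,0]},{"gripper":0,"delta_pos":[0,0,0],"dr":[0,0,0]}]'

```text
t: 21.7
ee_pos: [509.9, 42.8, 113.5]
orientation: [1.289, 1.154, -1.293]
ft_force: [-3.9, -6.1, 16.0]
width: 17.3
```

The advance fell to 2.7 mm and the opposing force rose to 6 N. That's either the bump or the stop, so I take a half step.

Call:
apply_moves --increments '[{"gripper":0,"delta_pos":[0,0,-0.1],"dr":[0,0,0]},{"gripper":0,"delta_pos":[0,0,-0.1],"dr":[0,0,0]},{"gripper":0,"delta_pos":[0,0,0],"dr":[0,0,0]},{"gripper":0,"delta_pos":[0,0,0],"dr":[0,0,0]},{"gripper":0,"delta_pos":[0,0,0],"dr":[0,0,0]}]'

```text
t: 22.12
ee_pos: [509.9, 44.1, 113.5]
orientation: [1.288, 1.154, -1.294]
ft_force: [-4.7, -10.7, 16.0]
width: 17.4
```

```bash
python3 plan.py
python3 - <<'E'
from h import *
t=grab('top');c=t['img'][170:220,255:315,::-1]; cv2.imwrite('pics/t4.png',cv2.resize(c,None,fx=10,fy=10,interpolation=cv2.INTER_CUBIC))
E
```

```text
t 22.1167 ang 182.04 r 34.64 F [ -4.7 -10.7  16. ] [509.9  44.1 113.5] w 17.4
```

View pics/t4.png

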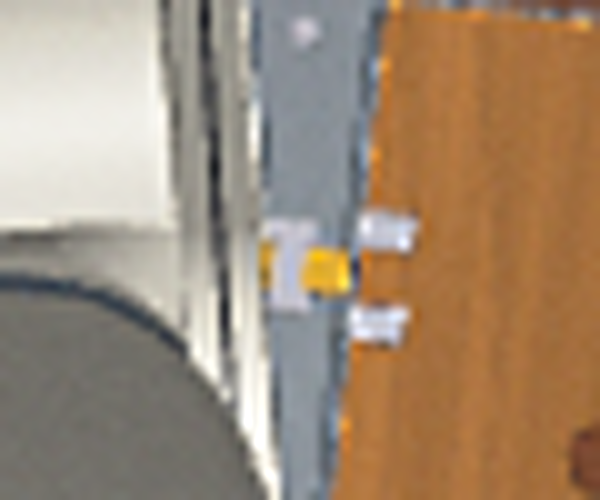

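The bolt (brass, at about (327,270)) has withdrawn from the keepers at (385,230) and (380,323), clear of the lid edge. The lock is open. I release the knob, lift, and go to the lid knob.

Call:
apply_moves --increments '[{"gripper":70,"delta_pos":[0,0,0],"dr":[0,0,0]},{"gripper":70,"delta_pos":[0,0,0],"dr":[0,0,0]},{"gripper":70,"delta_pos":[0,0,0],"dr":[0,0,0]},{"gripper":70,"delta_pos":[0,0,0],"dr":[0,0,0]},{"gripper":70,"delta_pos":[0,0,0],"dr":[0,0,0]}]'

```text
t: 22.58
ee_pos: [510.6, 46.1, 112.4]
orientation: [1.291, 1.155, -1.292]
ft_force: [-0.1, -0.1, -0.8]
width: 47.2
```

Call:
apply_moves --increments '[{"gripper":70,"delta_pos":[-2,0,0],"dr":[0,0,0]},{"gripper":70,"delta_pos":[-2,0,0],"dr":[0,0,0]},{"gripper":70,"delta_pos":[-2,0,0],"dr":[0,0,0]},{"gripper":70,"delta_pos":[-2,0,0],"dr":[0,0,0]},{"gripper":70,"delta_pos":[-2,0,0],"dr":[0,0,0]}]'

```text
t: 23.0
ee_pos: [510.6, 46.2, 213.4]
orientation: [1.291, 1.155, -1.292]
ft_force: [0.5, -0.7, -0.0]
width: 61.3
```

Call:
apply_moves --increments '[{"gripper":70,"delta_pos":[0,-0.42,3.42],"dr":[0,0,0]},{"gripper":70,"delta_pos":[0,-0.42,3.43],"dr":[0,0,0]},{"gripper":70,"delta_pos":[0,-0.42,3.43],"dr":[0,0,0]},{"gripper":70,"delta_pos":[0,-0.42,3.43],"dr":[0,0,0]},{"gripper":70,"delta_pos":[0,-0.42,3.43],"dr":[0,0,0]}]'

```text
t: 23.42
ee_pos: [470.1, -123.1, 212.6]
orientation: [1.291, 1.154, -1.291]
ft_force: [-0.2, -0.1, 0.1]
width: 61.5
```

Call:
apply_moves --increments '[{"gripper":70,"delta_pos":[0,0,0],"dr":[0,0,0]},{"gripper":70,"delta_pos":[0,0,0],"dr":[0,0,0]},{"gripper":70,"delta_pos":[0,0,0],"dr":[0,0,0]},{"gripper":70,"delta_pos":[0,0,0],"dr":[0,0,0]},{"gripper":70,"delta_pos":[0,0,0],"dr":[0,0,0]}]'

```text
t: 23.83
ee_pos: [471.0, -120.8, 212.6]
orientation: [1.29, 1.155, -1.29]
ft_force: [1.1, -0.5, -0.4]
width: 61.5
```

Run:
```python
from h import *
o=ctrl.get_obs();R=cv2.Rodrigues(np.array(o['orientation'],float))[0]
print((R.T@(np.array([469.0,-120.6,97])-o['ee_pos'])).round(1),o['ee_pos'].round(1),o['ft_force'].round(1),o['t'])
```

```text
[115.6  -2.    0. ] [ 471.  -120.8  212.6] [ 1.1 -0.5 -0.4] 23.8333
```

The lid knob is 2 mm off laterally and 115 mm down. I descend and grip it.

Call:
apply_moves --increments '[{"gripper":70,"delta_pos":[2.3,-0.1,0],"dr":[0,0,0]},{"gripper":70,"delta_pos":[2.3,-0.1,0],"dr":[0,0,0]},{"gripper":70,"delta_pos":[2.3,0,0],"dr":[0,0,0]},{"gripper":70,"delta_pos":[2.3,0,0],"dr":[0,0,0]},{"gripper":70,"delta_pos":[2.3,0,0],"dr":[0,0,0]}]'

```text
t: 24.25
ee_pos: [469.2, -120.6, 96.8]
orientation: [1.29, 1.154, -1.29]
ft_force: [1.5, -0.3, -0.1]
width: 61.4
```

Call:
apply_moves --increments '[{"gripper":0,"delta_pos":[0,0,0],"dr":[0,0,0]},{"gripper":0,"delta_pos":[0,0,0],"dr":[0,0,0]},{"gripper":0,"delta_pos":[0,0,0],"dr":[0,0,0]},{"gripper":0,"delta_pos":[0,0,0],"dr":[0,0,0]},{"gripper":0,"delta_pos":[0,0,0],"dr":[0,0,0]}]'

```text
t: 24.67
ee_pos: [469.8, -121.8, 99.0]
orientation: [1.292, 1.152, -1.29]
ft_force: [1.2, -0.0, -0.1]
width: 31.5
```

Call:
apply_moves --increments '[{"gripper":0,"delta_pos":[0,0,0],"dr":[0,0,0]},{"gripper":0,"delta_pos":[0,0,0],"dr":[0,0,0]},{"gripper":0,"delta_pos":[0,0,0],"dr":[0,0,0]},{"gripper":0,"delta_pos":[0,0,0],"dr":[0,0,0]},{"gripper":0,"delta_pos":[0,0,0],"dr":[0,0,0]}]'

```text
t: 25.08
ee_pos: [469.0, -121.8, 98.5]
orientation: [1.292, 1.153, -1.291]
ft_force: [-2.8, 1.4, 7.6]
width: 20.1
```

Call:
apply_moves --increments '[{"gripper":0,"delta_pos":[0,0.15,0],"dr":[0,0,0]},{"gripper":0,"delta_pos":[0,0.15,0],"dr":[0,0,0]},{"gripper":0,"delta_pos":[0,0.15,0],"dr":[0,0,0]},{"gripper":0,"delta_pos":[0,0.15,0],"dr":[0,0,0]},{"gripper":0,"delta_pos":[0,0,0],"dr":[0,0,0]}]'

```text
t: 25.5
ee_pos: [475.2, -122.5, 98.5]
orientation: [1.292, 1.153, -1.291]
ft_force: [-1.7, 0.4, 7.7]
width: 20.0
```

The lid moves freely: 6 mm at 1.7 N, where a locked lid would give only 3 mm. I slide it to the end.

Call:
apply_moves --increments '[{"gripper":0,"delta_pos":[0,1,0],"dr":[0,0,0]},{"gripper":0,"delta_pos":[0,1,0],"dr":[0,0,0]},{"gripper":0,"delta_pos":[0,1,0],"dr":[0,0,0]},{"gripper":0,"delta_pos":[0,1,0],"dr":[0,0,0]},{"gripper":0,"delta_pos":[0,1,0],"dr":[0,0,0]}]'

```text
t: 25.92
ee_pos: [524.8, -128.7, 98.5]
orientation: [1.291, 1.153, -1.292]
ft_force: [-3.9, -4.9, 6.2]
width: 20.2
```

Call:
apply_moves --increments '[{"gripper":0,"delta_pos":[0,1,0],"dr":[0,0,0]},{"gripper":0,"delta_pos":[0,1,0],"dr":[0,0,0]},{"gripper":0,"delta_pos":[0,1,0],"dr":[0,0,0]},{"gripper":0,"delta_pos":[0,1,0],"dr":[0,0,0]},{"gripper":0,"delta_pos":[0,1,0],"dr":[0,0,0]}]'

```text
t: 26.33
ee_pos: [574.4, -135.0, 98.5]
orientation: [1.29, 1.153, -1.292]
ft_force: [-3.8, -7.8, 4.8]
width: 20.0
```

Call:
apply_moves --increments '[{"gripper":0,"delta_pos":[0,0.4,0],"dr":[0,0,0]},{"gripper":0,"delta_pos":[0,0.4,0],"dr":[0,0,0]},{"gripper":0,"delta_pos":[0,0.4,0],"dr":[0,0,0]},{"gripper":0,"delta_pos":[0,0.2,0],"dr":[0,0,0]},{"gripper":0,"delta_pos":[0,0,0],"dr":[0,0,0]}]'

```text
t: 26.75
ee_pos: [586.7, -136.5, 98.4]
orientation: [1.289, 1.155, -1.294]
ft_force: [-7.6, -7.2, 9.7]
width: 20.3
```

The lid has travelled 118.6 mm and is at the stop. I release it, lift, and check.

Call:
apply_moves --increments '[{"gripper":0,"delta_pos":[0,0.1,0],"dr":[0,0,0]},{"gripper":0,"delta_pos":[0,0,0],"dr":[0,0,0]},{"gripper":60,"delta_pos":[0,0,0],"dr":[0,0,0]},{"gripper":60,"delta_pos":[0,0,0],"dr":[0,0,0]},{"gripper":60,"delta_pos":[0,0,0],"dr":[0,0,0]}]'

```text
t: 27.17
ee_pos: [589.4, -135.4, 97.9]
orientation: [1.292, 1.153, -1.291]
ft_force: [0.5, -0.3, 0.4]
width: 36.5
```

Call:
apply_moves --increments '[{"gripper":60,"delta_pos":[0,0,0],"dr":[0,0,0]},{"gripper":60,"delta_pos":[0,0,0],"dr":[0,0,0]},{"gripper":60,"delta_pos":[0,0,0],"dr":[0,0,0]},{"gripper":60,"delta_pos":[-1,0,0],"dr":[0,0,0]},{"gripper":60,"delta_pos":[-2,0,0],"dr":[0,0,0]}]'

```text
t: 27.58
ee_pos: [587.4, -134.8, 126.2]
orientation: [1.29, 1.158, -1.294]
ft_force: [-0.2, -0.3, 0.4]
width: 52.7
```

Call:
apply_moves --increments '[{"gripper":60,"delta_pos":[-3,0,0],"dr":[0,0,0]},{"gripper":60,"delta_pos":[-3,0,0],"dr":[0,0,0]},{"gripper":60,"delta_pos":[-3,0,0],"dr":[0,0,0]},{"gripper":60,"delta_pos":[-3,0,0],"dr":[0,0,0]},{"gripper":60,"delta_pos":[0,0,0],"dr":[0,0,0]}]'

```text
t: 28.0
ee_pos: [592.3, -136.0, 255.0]
orientation: [1.295, 1.145, -1.284]
ft_force: [0.7, 0.3, 1.2]
width: 52.8
```

Call:
apply_moves --increments '[{"gripper":60,"delta_pos":[0,0,0],"dr":[0,0,0]},{"gripper":60,"delta_pos":[0,0,0],"dr":[0,0,0]},{"gripper":60,"delta_pos":[0,0,0],"dr":[0,0,0]},{"gripper":60,"delta_pos":[0,0,0],"dr":[0,0,0]},{"gripper":60,"delta_pos":[0,0,0],"dr":[0,0,0]}]'

```text
t: 28.42
ee_pos: [588.4, -135.1, 246.4]
orientation: [1.291, 1.156, -1.293]
ft_force: [0.8, -0.8, 0.8]
width: 52.8
```

Run:
```python
from h import *
o=ctrl.get_obs();print(o['ee_pos'].round(1),o['ft_force'].round(1),o['t'],np.abs(o['qvel']).max().round(4))
grab('side','s2')
```

```text
[ 588.4 -135.1  246.4] [ 0.8 -0.8  0.8] 28.4167 0.004
```

View pics/s2.png

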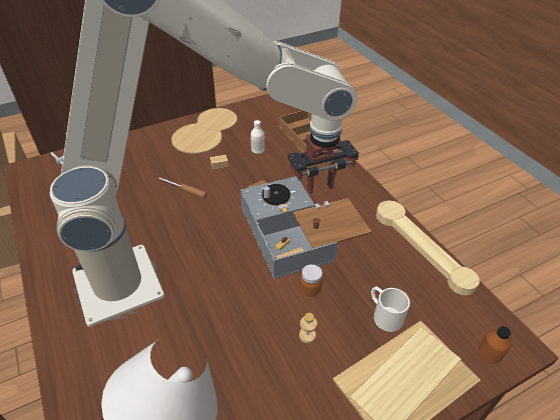

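The lid is slid open to the far side with its knob at about (316,221). The gripper is clear above, and the jar, mug, clamp, glue, screwdriver and block stand where they were. One last number, then I hand in.

Run:
```python
from h import *
d=dict(np.load('pics/side.npz'))
p=world(d,316,220,114);o=np.array([533.4,-48.2]);ex=np.array([.9925,-.122])
x=(p[:2]-o)@ex;print(p.round(1),'lid travel',(x+55).round(1))
if x+55>110: print(ctrl.close_job())
```

```text
[ 583.8 -137.5  114. ] lid travel 115.9
the job is handed in; nothing more can be done
None
```

I dialed the lockbox open, slid the lid to its end, let go and handed the job in at about 28 s.

**Dialing:** I stopped on the second four at about -120° by the arm position and about -119° going by the wrist camera. The second eleven was about +30° by the arm position, with the camera reading about 1° less. The last clockwise turn stopped about 208° after eleven with about 11 N at the knob, and the top camera showed the bolt clear of the lid.

**Lid and final state:** The gripper carried the lid 118.6 mm, almost to its 120 mm stop. A rough reading from the side camera gave 115.9 mm; both are above the 112 mm needed. At hand-in the fingers were off the box, the force reading was about 1 N (within its noise), and the arm was still.

**Other things on the bench:** By eye in the last side picture, the jar, glue, clamp, mug, screwdriver and the block by the glue stood where they began. I did not measure them, and the block beside the box was partly hidden.

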